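# Set out the blood-smear station

### The arm

A 6-joint arm with a two-finger parallel gripper is mounted at the origin on the work surface. World frame = base frame: x ahead of the robot, y to its left, z up, the work surface at z = 0. Lengths are in m, angles in rad, forces in N, time in s.
With the tool pointing down it reaches from about 0.225 to 0.725 m from the base axis. Payload 3.1 kg.
Tool frame: the origin (TCP) lies at the very end of the fingers, on their centre line; the grasp point (between the pads) lies 19 mm behind it (robot.hold_point_z is the distance from the TCP to the grasp point, in m); z points along the fingers, y is the line along which they close (so a half turn about z gives the same grasp; the last joint's range is limited). The gripper opens to 85 mm and grips with 20 to 120 N. Pads are 22 mm wide; open, the fingers measure 114 mm over their backs; the gripper's body (76 mm by 85 mm) begins 54 mm behind the grasp point. The pads swing forward as they close: fully open they stand 13 mm farther back than shut.
Start: joints at [-1.422, 0.048, 0.099, 1.622, 0, 1.443], TCP at [0.143, -0.505, 0.206] pointing down, gripper open.
Joint ranges: [-2.91, 2.91], [-0.99, 1.94], [-1.21, 1.42], [-2.12, 2.29], [-1.49, 1.47], [-3.14, 3.14]. Speed limits (rad/s): [2.79, 2.79, 3.14, 3.14, 3.14, 3.14].

### API

Orientations are given as [roll, pitch, yaw] about the fixed x, y, z axes, in that order (R = Rz(yaw) Ry(pitch) Rx(roll)).
In Python, from workcell import robot gives the robot as it stands. The module is installed in compiled form; this text tells all that it offers.
- The arm moves only by the shell command python3 -m creep 'ROWS'. ROWS is JSON, a list of rows, each an object with "translation": the shift along the tool's x, y, z in m, a list of three; "dr": the turn, a rotation vector about the tool's x, y, z in degrees, a list of three; "grip": the opening, from 0 (shut) to 1 (fully open). In form: [{"translation": [tx, ty, tz], "dr": [ax, ay, az], "grip": grip}, ...]. A call has exactly 8 rows; each row is the pose to reach, as a shift and turn from the pose commanded when the call began, along the tool's axes at that moment; what a row does not reach only later rows make up. A row lasts 1/8 s, in which the tool goes at most 62.5 mm and 10.7 degrees, less where a joint would pass 70% of its speed; a pose out of reach is approached as far as the arm can. A call with a gripper value outside its range is refused whole. The fingers move at their own pace and stop on an object; the grip force is fixed at half the most. Time passes only in rows, so rows that repeat a pose let the fingers close, or fill a call up. It gives the time, the measured TCP pose, the force, the opening and the grip force at its end, in the units of the state.
- robot.state(): the state, without advancing time (a new reading comes with each control period).
- robot.snapshot(name): name is "scene" or "top" or "wrist"; returns the picture (480x640x3 uint8, red, green, blue); there is no depth.
- robot.camera_params(name): a dict with "fovy" (degrees; the focal length in pixels is half the picture's height over the tangent of half this angle, whatever the lens; pixels are square), "cx", "cy" (the principal point, pixels), "distortion" ([k1, k2, p1, p2, k3] as OpenCV has them; the pictures are not rectified), "T" (4x4, takes a point from camera to world coordinates). Camera axes: x right, y down, z forward; pixel columns grow to the right and rows downward; lengths in m; the calibration is good to about 2 mm. A picture is of the moment at which its call begins: read the wrist's pose just before it. camera_params takes no time and is no camera call; for the wrist camera it gives the pose at the moment of the call.
- robot.finish_job(): hands the job in; it is judged then, once.
The state is a dict: "time_s": time; "qpos": joint angles; "qd": joint speeds; "tau": joint torques, N m; "tool_pos": TCP position; "eef_rot": TCP orientation; "contact_force": force on the tool from outside, world axes, zero at the start; "ft_torque": the same for the moment, N m; "gripper_width": finger opening in m; "grasp_force": force on a finger pad.
Only numpy, scipy, OpenCV 4.12 (cv2) and the standard library are available. Lean on these libraries where they do the work, as an engineer would, in place of code of your own. Each camera call takes 0.05 s, during which the arm holds its last target. There are 200 camera calls.

### The job

Set out the blood-smear station on the grey mat: lay the slide pack flat, halfway between the mixer and the tube rack, and put the coverslip box flat on top of it, centred and with its long side along the pack's long side. Stand the stain jar squarely behind the mixer (the side away from the robot) and the dropper bottle squarely in front of the tube rack (the robot's side), each lined up with its middle and with a gap of about 25 mm to it. Keep the jar and the bottle upright all the while, and leave the timer, the tape roll and the calculator where they are.

Things in the scene. Friction and masses are not known exactly. Their poses are not given: they have to be found in the camera images.
- pack: Slide pack: loose flat grey box with a paper label on top, 80 x 52 x 30 mm (x, y, z), about 0.16 kg. Origin at the centre of its underside, x along its long side. Starts flat on the bench.
- coverbox: Coverslip box: smaller loose flat grey box, plain on top, 60 x 30 x 20 mm (x, y, z), about 0.06 kg. Origin at the centre of its underside, x along its long side. Starts flat on the bench.
- jar: Stain jar: loose squat round amber glass jar with a wide black cap, diameter 57 mm, 60 mm tall (glass up to 44 mm, cap above), about 0.16 kg. Origin at the centre of its underside, z up its axis. Starts standing on the bench.
- dropper: Dropper bottle: loose slim amber glass bottle with a narrow black cap and a pointed rubber tip; glass body diameter 34 mm up to 54 mm, neck and cap 22 mm wide or less above, 90 mm tall in all, about 0.08 kg. Origin at the centre of its underside, z up its axis. Starts standing on the bench.
- mixer: Mixer: fixed cream vortex mixer, 90 x 90 mm, 48 mm tall, with a round black rubber cup on top (diameter 54 mm, top at 67 mm). Origin at the centre of its underside. It stands left or right on the mat (varies), the rack on the other side. At yaw 0 x points away from the robot, y to its left; its back is the +x face, 45 mm from the origin (jar's centre goes 98 mm along +x, y = 0).
- rack: Tube rack: fixed white rack of ten purple-capped blood tubes in two rows of five, 50 mm deep (x), 90 mm wide (y), tubes up to 86 mm. Origin at the centre of its underside. At yaw 0 x points away from the robot, y to its left; its front is the -x face, 25 mm from the origin (bottle's centre goes 67 mm along -x, y = 0).
- mat: Grey mat: fixed sheet, 290 (x) x 380 (y) x 1 mm, so soft that things on it rest at z = 0. Origin at its centre, which is the point halfway between the centres of the mixer and the rack (280 mm apart along the mat's y). At yaw 0 x points away from the robot, y to its left; mixer and rack stand square to it.
- timer: Bystander, leave alone: loose small white timer with a display and three buttons, 50 x 65 x 16 mm, near the far edge of the mat. Origin at the centre of its underside.
- tape: Bystander, leave alone: loose roll of paper tape lying flat, a ring of outer diameter 52 mm and height 18 mm, off the left side of the mat. Origin at the centre of its underside.
- calculator: Bystander, leave alone: loose black pocket calculator, 110 x 60 x 12 mm, off the right side of the mat. Origin at the centre of its underside.
Mind the look-alikes: they are no part of the job. What is shaped like the rack but red is not meant.

How it is judged:
At the end, for the whole second after the job is handed in: Slide pack flat, within 15 mm of the mat's centre; coverslip box flat on it, centred to 10 mm, parallel to 0.2 rad; jar upright behind the mixer and dropper upright in front of the rack, each with a 25 +/- 15 mm gap and within 15 mm of its middle line; all released and at rest (horizontal distance between pack and mat below 0.015 m and height (world z) of each of pack, jar, dropper below 0.005 m and angle between each of pack, coverbox, jar, dropper's own z axis and vertical below 0.1 rad and horizontal distance between coverbox and pack below 0.01 m and z of coverbox in the frame of pack between 0.026 and 0.034 m and angle between the x axis of coverbox and the x axis of pack, either way round below 0.2 rad and x of jar in the frame of mixer between 0.083 and 0.113 m and y of jar in the frame of mixer between -0.015 and 0.015 m and x of dropper in the frame of rack between -0.082 and -0.052 m and y of dropper in the frame of rack between -0.015 and 0.015 m and linear speed of each of pack, coverbox, jar, dropper below 0.02 m/s); the robot touches nothing.
It fails at once if the jar or the dropper bottle is tipped by more than about 40 degrees (angle between any of jar, dropper's own z axis and vertical above 0.7 rad).
It fails at once if the timer, tape roll or calculator is moved by more than 15 mm (distance of any of timer, tape, calculator from where it was at the start of the episode above 0.015 m).
It also fails if it takes over 99 s, if anything falls off the work surface, if the arm or the gripper's body presses on something with over 40 N, if the wrist force passes 120 N, or if a joint passes its speed limit or range.

## Working session

There is one attempt and no reset: what is moved stays moved. The work goes in short steps, Python scripts to look and compute and a shell command to move; the robot and the scene stay as the last step left them, time stands still between calls to the robot, and variables do not carry over. Pictures are saved under pics/ and viewed, at most 14 in all, crops included, and the job is handed in when it is done.

```bash
mkdir -p pics; ls; python3 - <<'E'
from workcell import robot
import cv2,json
for n in ("top","scene"):
    cv2.imwrite(f"pics/{n}0.png",robot.snapshot(n)[:,:,::-1]); p=robot.camera_params(n); print(n,p)
print(robot.state(), robot.hold_point_z)
E
```

```text
pics
top {'fovy': 53.33087410315875, 'cx': 321.77626882222285, 'cy': 245.93763158759538, 'distortion': array([-0.03274216,  0.        ,  0.        ,  0.        ,  0.        ]), 'T': array([[ 9.66438273e-04, -9.82596714e-01,  1.85749195e-01,
         3.21354066e-01],
       [-9.99623292e-01,  4.14562485e-03,  2.71309470e-02,
        -1.11453784e-02],
       [-2.74288258e-02, -1.85705442e-01, -9.82222555e-01,
         1.18859697e+00],
       [ 0.00000000e+00,  0.00000000e+00,  0.00000000e+00,
         1.00000000e+00]])}
scene {'fovy': 50.90912564890987, 'cx': 317.24160343154733, 'cy': 242.70491300615643, 'distortion': array([-0.14167121,  0.        ,  0.        ,  0.        ,  0.        ]), 'T': array([[-0.85357018,  0.28327685, -0.43723241,  0.988451  ],
       [ 0.52094937,  0.47287633, -0.71063333,  0.69595357],
       [ 0.00545089, -0.83435136, -0.55120603,  0.54612856],
       [ 0.        ,  0.        ,  0.        ,  1.        ]])}
{'time_s': 0.1, 'qpos': array([-1.42177520e+00,  4.86894926e-02,  9.77265707e-02,  1.62198757e+00,
       -1.87497473e-05,  1.44297382e+00]), 'qd': array([-2.16695984e-04, -1.49437718e-03,  4.19005258e-03, -1.27179450e-05,
        1.92061955e-03, -3.96945886e-04]), 'tau': array([ 2.99085077e-03, -3.39851439e+01,  3.20935678e+01,  1.58297690e-02,
       -4.35278275e-05,  2.27450997e-06]), 'tool_pos': array([ 0.1433723 , -0.50440891,  0.2048136 ]), 'eef_rot': array([-3.13945367e+00, -2.56004937e-04,  2.76843373e-01]), 'contact_force': array([-0.13918536,  0.6448737 , -0.32053606]), 'ft_torque': array([-0.01132902, -0.01720182, -0.00769717]), 'grasp_force': 0.0, 'gripper_width': 0.08534762044395951} 0.0187
```

View pics/top0.png

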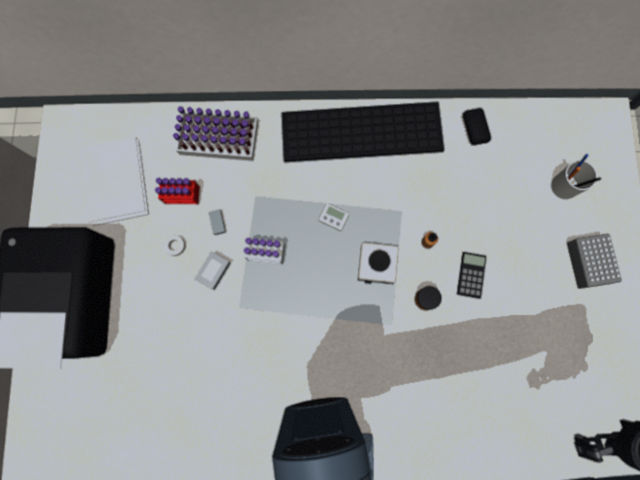

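View pics/scene0.png

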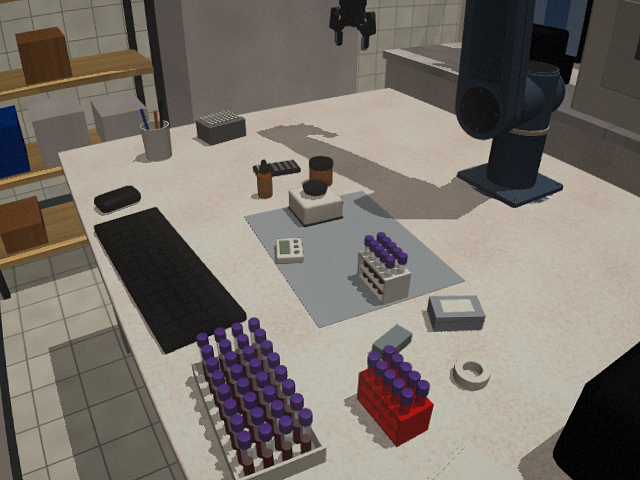

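Top view candidates:
- Rack: white 2x5 at (265,250). The red one (178,190) and the big one (215,133) are decoys.
- Mixer: (378,263).
- Pack: labelled grey box at (213,270).
- Coverbox: plain grey at (217,222).
- Jar: wide cap at (428,297).
- Dropper: slim at (430,239). The pen cup (573,178) and the grey box (595,260) are decoys.
- Bystanders: timer (334,216), tape (177,245) and calculator (472,275).

The scene view agrees: pack (456,313), coverbox (390,343), dropper (264,182), jar (320,172).

```bash
cat > h.py <<'E'
import numpy as np, cv2
from workcell import robot
def K(p): 
    f=240/np.tan(np.radians(p["fovy"]/2)); return np.array([[f,0,p["cx"]],[0,f,p["cy"]],[0,0,1.]])
def rays(p,uv):
    n=cv2.undistortPoints(np.array(uv,float).reshape(-1,1,2),K(p),p["distortion"]).reshape(-1,2)
    return np.c_[n,np.ones(len(n))]@p["T"][:3,:3].T
def plane(p,uv,z):
    d=rays(p,uv); o=p["T"][:3,3]; return (o+d*((z-o[2])/d[:,2])[:,None])[:,:2]
def proj(p,X):
    T=np.linalg.inv(p["T"]); r,_=cv2.Rodrigues(T[:3,:3]); return cv2.projectPoints(np.array(X,float).reshape(-1,1,3),r,T[:3,3],K(p),p["distortion"])[0].reshape(-1,2)
def biggest(mask,box):
    x0,y0,x1,y1=box; m=np.zeros_like(mask); m[y0:y1,x0:x1]=mask[y0:y1,x0:x1]
    c=max(cv2.findContours(m,cv2.RETR_EXTERNAL,cv2.CHAIN_APPROX_NONE)[0],key=cv2.contourArea); return c.reshape(-1,2)
def rect(xy):
    (c,s,a)=cv2.minAreaRect((xy*1000).astype(np.float32)); 
    if s[0]<s[1]: s=s[::-1]; a+=90
    return np.round(c,1),np.round(s,1),round((a+90)%180-90,1)   # mm, long side angle deg
E
python3 - <<'E'
from h import *
im=cv2.imread("pics/top0.png"); p=robot.camera_params("top")
for q in [(321,260),(265,250),(213,270),(217,222),(430,239),(428,297),(378,263),(300,300),(213,262),(200,225)]: print(q,im[q[1],q[0]],cv2.cvtColor(im[q[1]:q[1]+1,q[0]:q[0]+1],cv2.COLOR_BGR2HSV)[0,0], plane(p,[q],0).round(3))
cv2.imwrite("pics/crop1.png",cv2.resize(im[190:320,150:450],None,fx=2.66,fy=2.66,interpolation=cv2.INTER_CUBIC))
E
```

```text
(321, 260) [177 173 166] [101  16 177] [[0.51  0.024]]
(265, 250) [127 114 120] [134  26 127] [[0.536 0.166]]
(213, 270) [197 189 186] [112  14 197] [[0.485 0.297]]
(217, 222) [146 141 132] [101  24 146] [[0.61  0.292]]
(430, 239) [32 28 28] [120  32  32] [[ 0.563 -0.252]]
(428, 297) [40 36 37] [128  26  40] [[ 0.417 -0.241]]
(378, 263) [31 30 27] [98 33 31] [[ 0.502 -0.119]]
(300, 300) [184 180 172] [100  17 184] [[0.41  0.076]]
(213, 262) [197 190 185] [108  16 197] [[0.506 0.298]]
(200, 225) [189 190 186] [ 83   5 190] [[0.602 0.336]]
```

View pics/crop1.png

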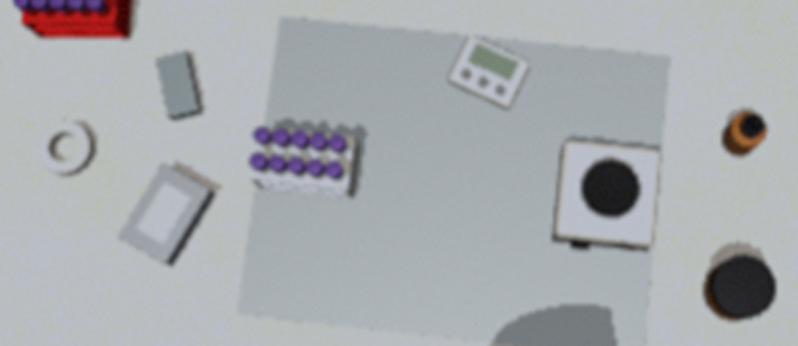

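The crop shows the pack (crop 168,213), coverbox (180,85), rack (305,165), mixer (607,193), dropper (745,130) and jar (740,285) clearly. The choices stand. Now I'll measure.

```bash
python3 - <<'E'
from h import *
im=cv2.imread("pics/top0.png"); p=robot.camera_params("top"); g=cv2.GaussianBlur(im,(3,3),0)
hsv=cv2.cvtColor(g,cv2.COLOR_BGR2HSV); H,S,V=[hsv[...,i] for i in range(3)]
u=lambda m:(m*255).astype(np.uint8)
B,G,R=[g[...,i].astype(int) for i in range(3)]
mat=u((B-R>7)&(V>90)); c=biggest(mat,(232,185,410,335)); hull=cv2.convexHull(c); print("mat",rect(plane(p,hull,0.001)), cv2.boundingRect(c))
cup=biggest(u(V<80),(358,245,402,280)); (e,r)=cv2.minEnclosingCircle(cup); print("cup",e,r,plane(p,[e],.067).round(4))
pur=u((B-G>30)&(V>60)&(H>120)&(H<150)); c=biggest(cv2.morphologyEx(pur,cv2.MORPH_CLOSE,np.ones((9,9))),(240,230,290,265)); print("caps",rect(plane(p,c,.084)))
for n,b,z in (("pack",(190,248,235,295),.03),("cover",(206,205,230,238),.02)):
    m=u((V<182)&(V>105)) if n=="cover" else u((B-R>6)&(V>105))
    c=biggest(m,b); print(n,rect(plane(p,cv2.convexHull(c),z)),cv2.contourArea(c))
c=biggest(u(V<75),(410,280,448,315)); e,r=cv2.minEnclosingCircle(c); print("jar",e,r,plane(p,[e],.060).round(4))
am=u((R-B>40)); c=biggest(am,(418,228,445,252)); print("amberdrop",rect(plane(p,c,.05)),cv2.boundingRect(c))
c=biggest(u((V<70)),(418,228,445,252)); e,r=cv2.minEnclosingCircle(c);print("drop cap",e,r,plane(p,[e],.075).round(4))
# scene view of the dropper
s=cv2.imread("pics/scene0.png"); ps=robot.camera_params("scene"); B,G,R=[s[...,i].astype(int) for i in range(3)]
for n,b in(("drop",(250,150,278,202)),("jar",(300,165,340,190))):
    c=biggest(u(R-B>25),b); print(n,"scene amber",cv2.boundingRect(c))
E
```

```text
mat (array([516.6,  28.8]), array([458.1, 380.9]), 89.5) (232, 185, 178, 150)
cup (379.11273193359375, 260.2450866699219) 10.263998985290527 [[ 0.4984 -0.1161]]
caps (array([529.2, 162.1]), array([81.7, 38.7]), 84.0)
pack (array([479.3, 289.5]), array([114.3, 109.3]), 0.0) 990.0
cover (array([605.7, 285.2]), array([70.2, 40.9]), 13.6) 385.0
jar (427.8205261230469, 297.8846130371094) 12.516517639160156 [[ 0.4097 -0.229 ]]
amberdrop (array([ 548.9, -239. ]), array([31.1, 30.4]), 51.4) (424, 233, 14, 14)
drop cap (432.25, 236.75) 3.952946901321411 [[ 0.553  -0.2423]]
drop scene amber (250, 172, 28, 29)
jar scene amber (302, 166, 38, 24)
```

```bash
cat >> h.py <<'E'
from scipy.spatial.transform import Rotation as Ro
def d(x,y,z,yaw):
    s=robot.state(); A=Ro.from_euler("xyz",s["eef_rot"]); B=Ro.from_euler("xyz",[np.pi,0,np.radians(yaw)])
    print("t",round(s["time_s"],2),"at",s["tool_pos"].round(4),"yaw",np.degrees(s["eef_rot"]).round(1),"w",round(s["gripper_width"],4),"F",s["contact_force"].round(1),"-> tr",A.inv().apply(np.array([x,y,z])-s["tool_pos"]).round(4),"dr",(A.inv()*B).as_rotvec(degrees=True).round(1))
E
python3 - <<'E'
from h import *
p=robot.camera_params("top"); f=lambda c:np.array(c)/2.66+[150,190]
print(rect(plane(p,f([(165,162),(215,185),(172,262),(120,237)]),.03)))
print(rect(plane(p,f([(157,57),(187,52),(200,113),(170,119)]),.02)))
d(0.48,0.29,0.2,149)
E
```

```text
(array([483. , 289.1]), array([83.1, 54.6]), -27.5)
(array([605.4, 286.6]), array([64. , 29.1]), 14.0)
t 0.1 at [ 0.1434 -0.5044  0.2048] yaw [-179.9   -0.    15.9] w 0.0853 F [-0.1  0.6 -0.3] -> tr [ 0.5409 -0.6721  0.0064] dr [-0.000e+00 -1.000e-01 -1.331e+02]
```

```bash
python3 -m creep '[{"translation":[0.27,-0.335,0],"dr":[0,0,-70],"grip":1},{"translation":[0.27,-0.335,0],"dr":[0,0,-70],"grip":1},{"translation":[0.27,-0.335,0],"dr":[0,0,-70],"grip":1},{"translation":[0.27,-0.335,0],"dr":[0,0,-70],"grip":1},{"translation":[0.27,-0.335,0],"dr":[0,0,-70],"grip":1},{"translation":[0.27,-0.335,0],"dr":[0,0,-70],"grip":1},{"translation":[0.27,-0.335,0],"dr":[0,0,-70],"grip":1},{"translation":[0.27,-0.335,0],"dr":[0,0,-70],"grip":1}]'
python3 - <<'E'
from h import *
d(0.483,0.289,0.2,150)
E
```

```text
time_s: 1.1
tool_pos: [0.3124, -0.1053, 0.2057]
eef_rot: [3.141, -0.001, 1.508]
contact_force: [0.4, -0.7, -0.5]
gripper_width: 0.0856
grasp_force: 0.0
t 1.1 at [ 0.3124 -0.1053  0.2057] yaw [ 1.80e+02 -1.00e-01  8.64e+01] w 0.0856 F [ 0.4 -0.7 -0.5] -> tr [0.4042 0.1457 0.0061] dr [  0.   -0.  -63.6]
```

```bash
python3 -m creep '[{"translation":[0.404,0.146,0],"dr":[0,0,-64],"grip":1},{"translation":[0.404,0.146,0],"dr":[0,0,-64],"grip":1},{"translation":[0.404,0.146,0],"dr":[0,0,-64],"grip":1},{"translation":[0.404,0.146,0],"dr":[0,0,-64],"grip":1},{"translation":[0.404,0.146,0],"dr":[0,0,-64],"grip":1},{"translation":[0.404,0.146,0],"dr":[0,0,-64],"grip":1},{"translation":[0.404,0.146,0],"dr":[0,0,-64],"grip":1},{"translation":[0.404,0.146,0],"dr":[0,0,-64],"grip":1}]'
python3 - <<'E'
from h import *
p=robot.camera_params("wrist"); im=robot.snapshot("wrist")[:,:,::-1]; cv2.imwrite("pics/w1.png",im)
print(p["T"].round(3),p["fovy"]); print(proj(p,[(.483,.289,.03),(.605,.2866,.02),(0.529,.162,.086)]).round(0)); d(0.483,0.289,0.003,152)
E
```

```text
time_s: 2.1
tool_pos: [0.4875, 0.2846, 0.2025]
eef_rot: [-3.138, -0.003, 2.617]
contact_force: [-0.8, -1.0, 0.1]
gripper_width: 0.0854
grasp_force: 0.0
[[ 0.502  0.826  0.257  0.421]
 [ 0.865 -0.478 -0.152  0.325]
 [-0.003  0.298 -0.954  0.37 ]
 [ 0.     0.     0.     1.   ]] 62.801167124556166
[[325. 200.]
 [385. 304.]
 [221. 336.]]
t 2.15 at [0.4869 0.2829 0.2036] yaw [-1.798e+02 -1.000e-01  1.499e+02] w 0.0857 F [ 0.1 -1.1  0.3] -> tr [0.006  0.0041 0.2006] dr [-0.2 -0.1 -2.1]
```

View pics/w1.png

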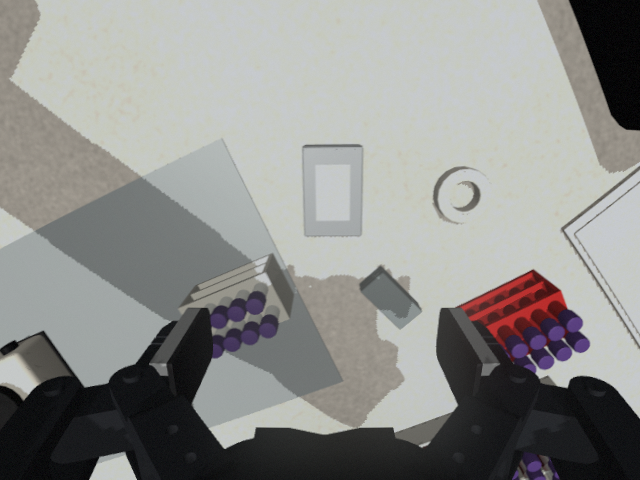

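The wrist view shows the pack upright in the image (corners 303,149 to 361,236), the coverbox at (391,297), and the tape well to the right at (460,195).

```bash
python3 - <<'E'
from h import *
p=robot.camera_params("wrist")
print(plane(p,[(303,149),(362,149),(361,236),(304,236)],.03).round(4))
c,s,a=rect(plane(p,[(303,148),(362,148),(361,236),(304,236)],.03)); print(c,s,a)
c2,s2,a2=rect(plane(p,[(361,283),(381,267),(421,308),(402,328)],.02)); print(c2,s2,a2)
d(c[0]/1000,c[1]/1000,0.003,a+180)
E
```

```text
[[0.4352 0.2927]
 [0.4604 0.3362]
 [0.5281 0.2982]
 [0.5021 0.2535]]
[481.2 295.5] [78.5 51.7] -30.2
[603.1 294. ] [66.  28.2] 11.5
t 2.15 at [0.4869 0.2829 0.2036] yaw [-1.798e+02 -1.000e-01  1.499e+02] w 0.0857 F [ 0.1 -1.1  0.3] -> tr [0.0108 0.0088 0.2006] dr [-0.2 -0.1  0.1]
```

```bash
python3 -m creep '[{"translation":[0.009,0.007,0.05],"dr":[0,0,0],"grip":1},{"translation":[0.009,0.007,0.1],"dr":[0,0,0],"grip":1},{"translation":[0.009,0.007,0.14],"dr":[0,0,0],"grip":1},{"translation":[0.009,0.007,0.17],"dr":[0,0,0],"grip":1},{"translation":[0.009,0.007,0.19],"dr":[0,0,0],"grip":1},{"translation":[0.009,0.007,0.196],"dr":[0,0,0],"grip":1},{"translation":[0.009,0.007,0.196],"dr":[0,0,0],"grip":0.5},{"translation":[0.009,0.007,0.196],"dr":[0,0,0],"grip":0.3}]'
python3 -m creep '[{"translation":[0,0,0],"dr":[0,0,0],"grip":0.3},{"translation":[0,0,0],"dr":[0,0,0],"grip":0.3},{"translation":[0,0,0],"dr":[0,0,0],"grip":0.3},{"translation":[0,0,-0.005],"dr":[0,0,0],"grip":0.3},{"translation":[0,0,-0.02],"dr":[0,0,0],"grip":0.3},{"translation":[0,0,-0.05],"dr":[0,0,0],"grip":0.3},{"translation":[0,0,-0.08],"dr":[0,0,0],"grip":0.3},{"translation":[0,0,-0.11],"dr":[0,0,0],"grip":0.3}]'
python3 - <<'E'
from h import *
d(0.5138,0.023,0.12,173.7)
E
```

```text
time_s: 3.15
tool_pos: [0.4834, 0.2939, 0.0116]
eef_rot: [3.139, 0.002, 2.615]
contact_force: [-0.7, 0.2, 0.1]
gripper_width: 0.0515
grasp_force: 0.0
time_s: 4.15
tool_pos: [0.4825, 0.2942, 0.1223]
eef_rot: [3.14, 0.001, 2.616]
contact_force: [0.5, -0.4, -0.8]
gripper_width: 0.0255
grasp_force: 0.0
t 4.15 at [0.4825 0.2942 0.1223] yaw [1.799e+02 1.000e-01 1.499e+02] w 0.0255 F [ 0.5 -0.4 -0.8] -> tr [-0.1632 -0.2188  0.0021] dr [  0.1   0.1 -23.8]
```

```bash
python3 - <<'E'
from h import *
im=robot.snapshot("wrist")[:,:,::-1]; cv2.imwrite("pics/w2.png",im); cv2.imwrite("pics/top1.png",robot.snapshot("top")[:,:,::-1])
print(robot.state()["gripper_width"])
E
```

```text
0.025582589582377493
```

View pics/w2.png

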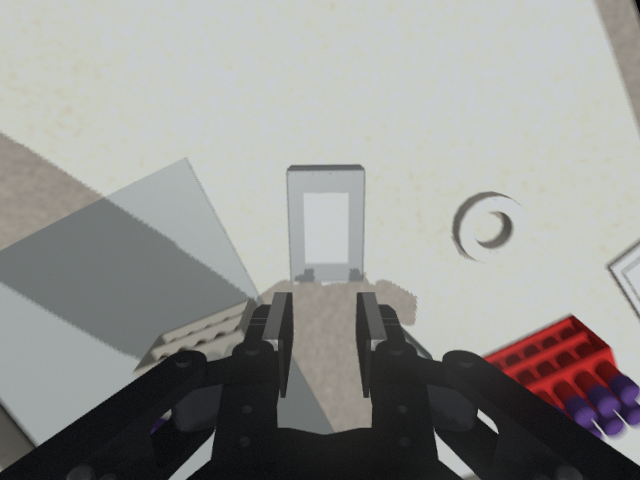

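The fingers closed to 25 mm empty. The pack lies flat at image (327,225), seemingly beyond the fingers. I'll measure again.

```bash
python3 - <<'E'
from h import *
p=robot.camera_params("wrist"); s=robot.state(); t=s["tool_pos"]
print(rect(plane(p,[(288,170),(365,170),(362,281),(291,281)],.03)))
print(t,"tcp at",proj(p,[t,[t[0],t[1],.03]]).round(0))
im=cv2.imread("pics/top1.png"); cv2.imwrite("pics/crop2.png",cv2.resize(im[190:320,150:450],None,fx=2.66,fy=2.66,interpolation=cv2.INTER_CUBIC))
E
```

```text
(array([486. , 299.2]), array([80.7, 51.7]), -30.2)
[0.48523066 0.29546944 0.1259269 ] tcp at [[322. 289.]
 [321. 230.]]
```

View pics/crop2.png

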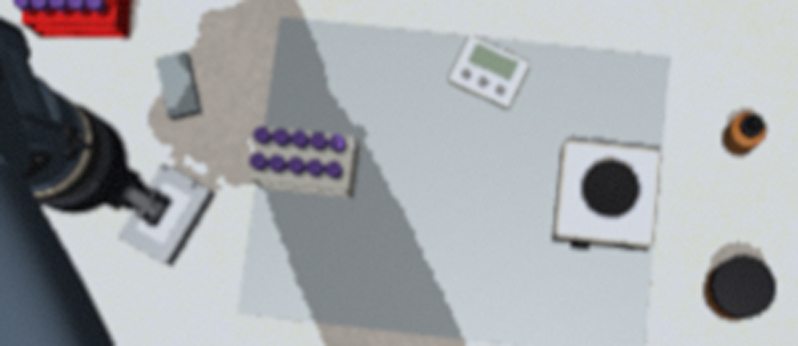

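```bash
python3 -m creep '[{"translation":[-0.001,0.003,0],"dr":[0,0,0],"grip":0.85},{"translation":[-0.001,0.003,0],"dr":[0,0,0],"grip":0.85},{"translation":[-0.001,0.003,0.05],"dr":[0,0,0],"grip":0.85},{"translation":[-0.001,0.003,0.085],"dr":[0,0,0],"grip":0.85},{"translation":[-0.001,0.003,0.105],"dr":[0,0,0],"grip":0.85},{"translation":[-0.001,0.003,0.115],"dr":[0,0,0],"grip":0.85},{"translation":[-0.001,0.003,0.118],"dr":[0,0,0],"grip":0.85},{"translation":[-0.001,0.003,0.118],"dr":[0,0,0],"grip":0.85}]'
python3 -m creep '[{"translation":[0,0,0],"dr":[0,0,0],"grip":0.85},{"translation":[0,0,0],"dr":[0,0,0],"grip":0.4},{"translation":[0,0,0],"dr":[0,0,0],"grip":0.4},{"translation":[0,0,0],"dr":[0,0,0],"grip":0.4},{"translation":[0,0,0],"dr":[0,0,0],"grip":0.4},{"translation":[0,0,0],"dr":[0,0,0],"grip":0.4},{"translation":[0,0,0],"dr":[0,0,0],"grip":0.4},{"translation":[0,0,0],"dr":[0,0,0],"grip":0.4}]'
```

```text
time_s: 5.25
tool_pos: [0.485, 0.2963, 0.0025]
eef_rot: [3.141, 0.001, 2.616]
contact_force: [0.9, -0.1, 0.7]
gripper_width: 0.0726
grasp_force: 0.0
time_s: 6.25
tool_pos: [0.4854, 0.296, 0.0038]
eef_rot: [3.141, 0.002, 2.615]
contact_force: [-1.5, -2.1, 5.9]
gripper_width: 0.034
grasp_force: 2.8
```

```bash
python3 - <<'E'
from h import *
im=robot.snapshot("wrist")[:,:,::-1]; sc=robot.snapshot("scene")[:,:,::-1]
cv2.imwrite("pics/c3.png",np.hstack([cv2.resize(im,(400,300)),cv2.resize(sc[200:440,280:600],(400,300))]))
s=robot.state();print(s["tool_pos"],s["qpos"],s["grasp_force"])
E
```

```text
[0.48545248 0.29598821 0.00382235] [ 4.30231019e-01  2.09773728e-01 -1.28006778e-01  1.23106091e+00
 -1.05156501e-03  9.56481953e-01] 2.835650916586019
```

View pics/c3.png

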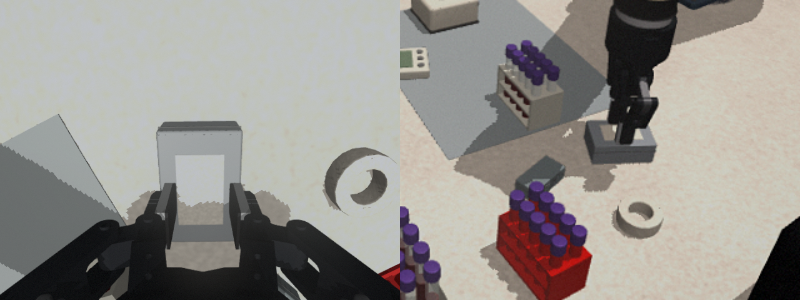

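The fingers are resting on top of the pack although the state says z=4 mm. I'll check the reported TCP against the fixed cameras.

```bash
python3 - <<'E'
from h import *
t=robot.state()["tool_pos"]; ps=robot.camera_params("scene"); p=robot.camera_params("wrist")
for z in (0,.004,.03,.05): 
    X=[[t[0],t[1],z]]; print(z,"scene crop px",((proj(ps,X)-[280,200])*1.25+[400,0]).round(0),"wrist px",(proj(p,X)*.625).round(0))
# pack top corners in scene crop and wrist at z .03
print(rect(plane(p,np.array([(157,131),(242,131),(238,241),(160,241)])/.625,.03)))
# wrist-cam to tcp, in tool frame
A=Ro.from_euler("xyz",robot.state()["eef_rot"]); print(A.inv().apply(p["T"][:3,3]-t).round(4))
E
```

```text
0 scene crop px [[615. 149.]] wrist px [[201. 179.]]
0.004 scene crop px [[615. 147.]] wrist px [[201. 181.]]
0.03 scene crop px [[619. 131.]] wrist px [[201. 198.]]
0.05 scene crop px [[621. 119.]] wrist px [[201. 216.]]
(array([480.1, 297.4]), array([78.1, 54.1]), -30.2)
[ 0.0782  0.0009 -0.167 ]
```

```bash
python3 - <<'E'
from h import *
sc=robot.snapshot("scene")[:,:,::-1]; ps=robot.camera_params("scene"); t=robot.state()["tool_pos"]
c=sc[220:360,400:520]; k=5; big=cv2.resize(c,None,fx=k,fy=k,interpolation=cv2.INTER_CUBIC).copy()
def P(X): return ((proj(ps,X)-[400,220])*k+2).round().astype(int)
a=np.radians(149.9); y=np.array([np.sin(a),-np.cos(a),0]); x=np.array([np.cos(a),np.sin(a),0])
for z,col in ((.004,(0,0,255)),(.03,(0,255,0))):
    for s in (-1,1):
        q=np.array([t[0],t[1],z])+s*.017*y
        for u in P([q-x*.011,q+x*.011]): cv2.circle(big,tuple(int(i) for i in u),3,col,-1)
for c0,col in (((.483,.296),(255,0,0)),((.483,.289),(0,255,255))):
    q=np.array([*c0,.03]); cv2.polylines(big,[P([q+x*.04+y*.026,q+x*.04-y*.026,q-x*.04-y*.026,q-x*.04+y*.026]).reshape(-1,1,2)],True,col,1)
cv2.imwrite("pics/s4.png",big[:600]); print(big.shape)
E
```

```text
(700, 600, 3)
```

View pics/s4.png

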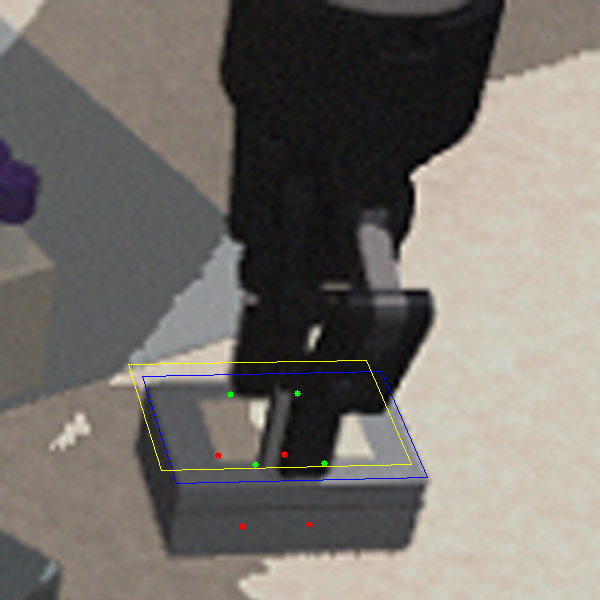

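The scene overlay settles it. The finger ends match z≈30 mm (green dots) and not the reported 4 mm, so the reported z is about 26 mm too low. The pack matches the blue outline at (0.483,0.296). I'll open, go 22 mm lower and grip again, watching the force.

```bash
python3 -m creep '[{"translation":[0,0,0],"dr":[0,0,0],"grip":0.85},{"translation":[0,0,0],"dr":[0,0,0],"grip":0.85},{"translation":[0,0,0],"dr":[0,0,0],"grip":0.85},{"translation":[0,0,0],"dr":[0,0,0],"grip":0.85},{"translation":[0,0,0.007],"dr":[0,0,0],"grip":0.85},{"translation":[0,0,0.014],"dr":[0,0,0],"grip":0.85},{"translation":[0,0,0.02],"dr":[0,0,0],"grip":0.85},{"translation":[0,0,0.02],"dr":[0,0,0],"grip":0.85}]'
python3 -m creep '[{"translation":[0,0,0],"dr":[0,0,0],"grip":0.85},{"translation":[0,0,0],"dr":[0,0,0],"grip":0.5},{"translation":[0,0,0],"dr":[0,0,0],"grip":0.5},{"translation":[0,0,0],"dr":[0,0,0],"grip":0.5},{"translation":[0,0,0],"dr":[0,0,0],"grip":0.5},{"translation":[0,0,0],"dr":[0,0,0],"grip":0.5},{"translation":[0,0,0],"dr":[0,0,0],"grip":0.5},{"translation":[0,0,0],"dr":[0,0,0],"grip":0.5}]'
```

```text
time_s: 7.4
tool_pos: [0.4836, 0.2957, -0.0193]
eef_rot: [-3.14, -0.001, 2.616]
contact_force: [0.9, 0.3, -0.4]
gripper_width: 0.0728
grasp_force: 0.0
time_s: 8.4
tool_pos: [0.4852, 0.2964, -0.0173]
eef_rot: [3.14, 0.001, 2.616]
contact_force: [-0.8, 0.8, 5.3]
gripper_width: 0.0508
grasp_force: 65.8
```

Gripped: width 50.8 mm, 66 N. Lift.

```bash
python3 -m creep '[{"translation":[0,0,-0.02],"dr":[0,0,0],"grip":0.5},{"translation":[0,0,-0.06],"dr":[0,0,0],"grip":0.5},{"translation":[0,0,-0.11],"dr":[0,0,0],"grip":0.5},{"translation":[0,0,-0.15],"dr":[0,0,0],"grip":0.5},{"translation":[0,0,-0.15],"dr":[0,0,0],"grip":0.5},{"translation":[0,0,-0.15],"dr":[0,0,0],"grip":0.5},{"translation":[0,0,-0.15],"dr":[0,0,0],"grip":0.5},{"translation":[0,0,-0.15],"dr":[0,0,0],"grip":0.5}]'
python3 - <<'E'
from h import *
d(0.5138,0.023,0.13,173.7)
E
```

```text
time_s: 9.4
tool_pos: [0.4833, 0.2955, 0.1297]
eef_rot: [-3.138, -0.002, 2.616]
contact_force: [-0.8, -0.1, -1.9]
gripper_width: 0.0508
grasp_force: 65.2
t 9.4 at [0.4833 0.2955 0.1297] yaw [-1.798e+02 -1.000e-01  1.499e+02] w 0.0508 F [-0.8 -0.1 -1.9] -> tr [-0.1632 -0.2204  0.    ] dr [ -0.2  -0.2 -23.8]
```

```bash
python3 -m creep '[{"translation":[-0.163,-0.22,0],"dr":[0,0,-24],"grip":0.5},{"translation":[-0.163,-0.22,0],"dr":[0,0,-24],"grip":0.5},{"translation":[-0.163,-0.22,0],"dr":[0,0,-24],"grip":0.5},{"translation":[-0.163,-0.22,0],"dr":[0,0,-24],"grip":0.5},{"translation":[-0.163,-0.22,0],"dr":[0,0,-24],"grip":0.5},{"translation":[-0.163,-0.22,0],"dr":[0,0,-24],"grip":0.5},{"translation":[-0.163,-0.22,0],"dr":[0,0,-24],"grip":0.5},{"translation":[-0.163,-0.22,0],"dr":[0,0,-24],"grip":0.5}]'
python3 - <<'E'
from h import *
d(0.5138,0.023,-0.018,173.7)
p=robot.camera_params("wrist"); cv2.imwrite("pics/w5.png",robot.snapshot("wrist")[:,:,::-1])
np.save("w5.npy",p["T"])
print(proj(p,[(.4984,-.1161,.067),(.529,.162,.086),(.5138,.023,0)]).round(0))
E
```

```text
time_s: 10.4
tool_pos: [0.5147, 0.0252, 0.1316]
eef_rot: [3.141, -0.001, 3.036]
contact_force: [0.8, 0.8, -2.0]
gripper_width: 0.0504
grasp_force: 65.0
t 10.4 at [0.5147 0.0252 0.1316] yaw [180.  -0. 174.] w 0.0504 F [ 0.8  0.8 -2. ] -> tr [ 0.0006 -0.0023  0.1496] dr [ 0.  -0.   0.3]
[[ 99. 242.]
 [554. 253.]
 [319. 216.]]
```

View pics/w5.png

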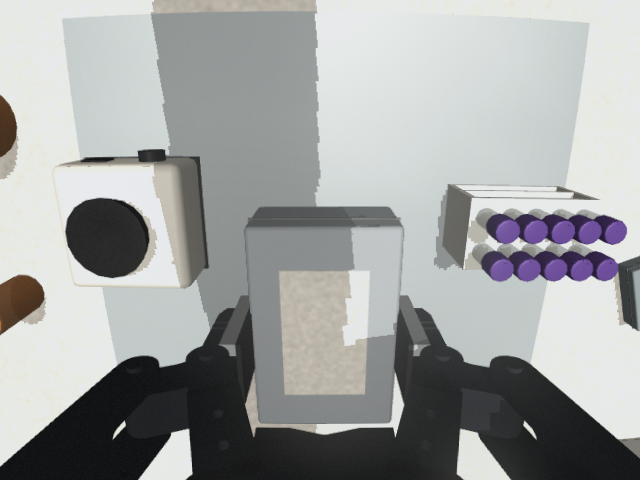

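The wrist view shows the cup centre at (106,237), cap group at about (555,248), and the pack centred in the hand. The predictions were (99,242) and (554,253). I'll refine and then lower.

```bash
python3 - <<'E'
from h import *
p=robot.camera_params("wrist"); T=np.load("w5.npy"); p["T"]=T
m=plane(p,[(106,237)],.067)[0]; r=plane(p,[(555,248)],.086)[0]; print(m,r,(m+r)/2,np.linalg.norm(m-r)); c=plane(p,[(64,17),(589,24)],0.001); print("front corners",c, np.linalg.norm(c[0]-c[1]))
v=c[1]-c[0]; v/=np.linalg.norm(v); print("centre from corners",c.mean(0)+.145*np.array([v[1],-v[0]]),v)
E
python3 -m creep '[{"translation":[0,-0.001,0.05],"dr":[0,0,0],"grip":0.5},{"translation":[0,-0.001,0.09],"dr":[0,0,0],"grip":0.5},{"translation":[0,-0.001,0.12],"dr":[0,0,0],"grip":0.5},{"translation":[0,-0.001,0.135],"dr":[0,0,0],"grip":0.5},{"translation":[0,-0.001,0.142],"dr":[0,0,0],"grip":0.5},{"translation":[0,-0.001,0.147],"dr":[0,0,0],"grip":0.5},{"translation":[0,-0.001,0.149],"dr":[0,0,0],"grip":0.5},{"translation":[0,-0.001,0.149],"dr":[0,0,0],"grip":0.5}]'
```

```text
[ 0.49562634 -0.11017423] [0.52572945 0.1623749 ] [0.5106779  0.02610033] 0.2742065370562195
front corners [[ 0.34728106 -0.14230545]
 [ 0.39164454  0.23164901]] 0.3765767655481432
centre from corners [0.51345309 0.02758973] [0.11780727 0.99303648]
time_s: 11.45
tool_pos: [0.5156, 0.0229, -0.0163]
eef_rot: [3.142, 0.001, 3.034]
contact_force: [-0.4, -0.9, -1.5]
gripper_width: 0.0506
grasp_force: 65.0
```

Estimates agree to about 4 mm, so release and rise. Next is the coverbox.

```bash
python3 -m creep '[{"translation":[0,0,0],"dr":[0,0,0],"grip":0.8},{"translation":[0,0,0],"dr":[0,0,0],"grip":0.8},{"translation":[0,0,0],"dr":[0,0,0],"grip":0.8},{"translation":[0,0,-0.03],"dr":[0,0,0],"grip":0.8},{"translation":[0,0,-0.08],"dr":[0,0,0],"grip":0.8},{"translation":[0,0,-0.14],"dr":[0,0,0],"grip":0.8},{"translation":[0,0,-0.18],"dr":[0,0,0],"grip":0.8},{"translation":[0,0,-0.18],"dr":[0,0,0],"grip":0.8}]'
python3 - <<'E'
from h import *
d(0.604,0.292,0.16,193)
p=robot.camera_params("wrist"); im=robot.snapshot("wrist")[:,:,::-1]; cv2.imwrite("pics/w6.png",im); np.save("w6.npy",p["T"])
g=cv2.GaussianBlur(im,(3,3),0).astype(int)
x,y=proj(p,[(.5156,.023,.03)])[0]; print(x,y)
print([tuple(im[int(y),int(x)+k]) for k in range(-50,51,10)])
E
```

```text
time_s: 12.45
tool_pos: [0.5181, 0.0227, 0.1682]
eef_rot: [3.141, 0.01, 3.034]
contact_force: [0.2, 0.5, -0.7]
gripper_width: 0.0684
grasp_force: 0.0
t 12.45 at [0.5181 0.0227 0.1682] yaw [180.    0.6 173.9] w 0.0684 F [ 0.2  0.5 -0.7] -> tr [-0.0565  0.2769  0.0088] dr [ -0.1   0.6 -19.1]
322.160600934672 210.02330967836514
[(np.uint8(141), np.uint8(141), np.uint8(136)), (np.uint8(140), np.uint8(141), np.uint8(136)), (np.uint8(117), np.uint8(117), np.uint8(114)), (np.uint8(139), np.uint8(138), np.uint8(135)), (np.uint8(159), np.uint8(169), np.uint8(175)), (np.uint8(221), np.uint8(223), np.uint8(220)), (np.uint8(225), np.uint8(223), np.uint8(221)), (np.uint8(220), np.uint8(219), np.uint8(215)), (np.uint8(194), np.uint8(192), np.uint8(187)), (np.uint8(198), np.uint8(199), np.uint8(193)), (np.uint8(199), np.uint8(200), np.uint8(192))]
```

View pics/w6.png

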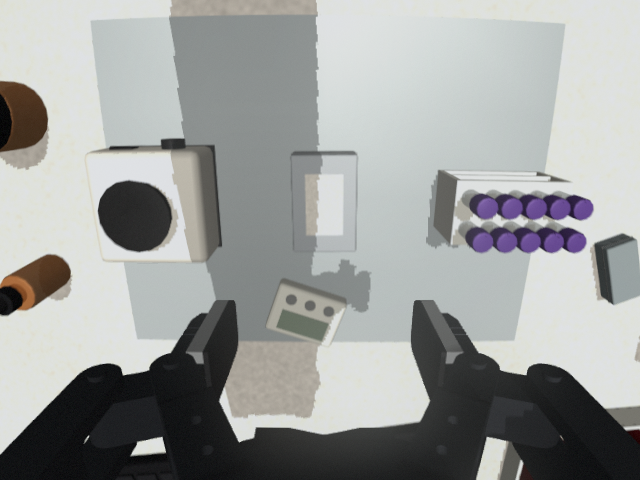

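The whole mat shows. Its corners are (92,20), (565,23), (515,341) and (136,339). The pack is at (291..357,155..251), cup (135,216), caps (531,224), and the timer (307,311) is untouched.

```bash
python3 - <<'E'
from h import *
p=robot.camera_params("wrist"); p["T"]=np.load("w6.npy")
print("mat",rect(plane(p,[(92,20),(565,23),(515,341),(136,339)],.001)))
print("pack",rect(plane(p,[(291,154),(357,154),(356,251),(292,251)],.03)))
print("cup",plane(p,[(135,216)],.067),"caps",plane(p,[(531,224)],.085))
print("cover", rect(plane(p,[(596,242),(624,236),(640,297),(610,303)],.02)))
print("dropper cap",plane(p,[(9,300)],.075),"jar cap approx",plane(p,[(-5,115)],.06))
E
```

```text
mat (array([512.1,  27.9]), array([379.9, 289.5]), 83.4)
pack (array([511.1,  25. ]), array([78.9, 52.8]), -6.2)
cup [[ 0.49579707 -0.10950622]] caps [[0.52636005 0.16392778]]
cover (array([602.7, 285.7]), array([74.9, 29.6]), 19.1)
dropper cap [[ 0.54830667 -0.22609528]] jar cap approx [[ 0.412185   -0.19997696]]
```

Pack is 3 mm from the mat's centre. Now move to the coverbox at about (0.606,0.292), long side 13°.

```bash
python3 -m creep '[{"translation":[-0.058,0.277,0.01],"dr":[0,0,-19],"grip":0.75},{"translation":[-0.058,0.277,0.01],"dr":[0,0,-19],"grip":0.75},{"translation":[-0.058,0.277,0.01],"dr":[0,0,-19],"grip":0.75},{"translation":[-0.058,0.277,0.01],"dr":[0,0,-19],"grip":0.75},{"translation":[-0.058,0.277,0.01],"dr":[0,0,-19],"grip":0.75},{"translation":[-0.058,0.277,0.01],"dr":[0,0,-19],"grip":0.75},{"translation":[-0.058,0.277,0.01],"dr":[0,0,-19],"grip":0.75},{"translation":[-0.058,0.277,0.01],"dr":[0,0,-19],"grip":0.75}]'
python3 - <<'E'
from h import *
d(0.606,0.292,-0.021,193)
p=robot.camera_params("wrist"); im=robot.snapshot("wrist")[:,:,::-1]; cv2.imwrite("pics/w7.png",im); np.save("w7.npy",p["T"])
u,v=proj(p,[(.604,.294,.02)])[0].astype(int); print(u,v)
cv2.imwrite("pics/w7c.png",cv2.resize(im[max(0,v-110):v+110,u-150:u+150],None,fx=2,fy=2))
E
```

```text
time_s: 13.5
tool_pos: [0.6019, 0.2908, 0.1526]
eef_rot: [-3.141, -0.001, -2.919]
contact_force: [0.3, -0.1, -0.3]
gripper_width: 0.0639
grasp_force: 0.0
t 13.5 at [0.6019 0.2908 0.1526] yaw [-1.800e+02 -1.000e-01 -1.672e+02] w 0.0639 F [ 0.3 -0.1 -0.3] -> tr [-0.0044  0.0003  0.1736] dr [-0.  -0.1 -0.2]
325 219
```

View pics/w7c.png

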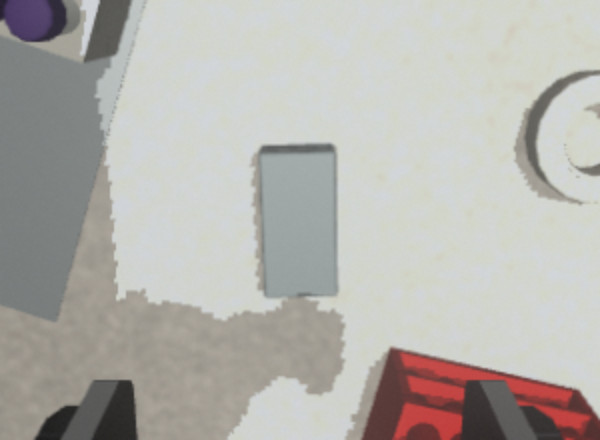

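The crop shows the coverbox squared in the image, at (300,224), where expected. The tape and red rack are clear of the fingers. Descend and grip.

```bash
python3 -m creep '[{"translation":[-0.005,0,0.05],"dr":[0,0,0],"grip":0.75},{"translation":[-0.005,0,0.1],"dr":[0,0,0],"grip":0.75},{"translation":[-0.005,0,0.135],"dr":[0,0,0],"grip":0.75},{"translation":[-0.005,0,0.155],"dr":[0,0,0],"grip":0.75},{"translation":[-0.005,0,0.165],"dr":[0,0,0],"grip":0.75},{"translation":[-0.005,0,0.17],"dr":[0,0,0],"grip":0.75},{"translation":[-0.005,0,0.172],"dr":[0,0,0],"grip":0.75},{"translation":[-0.005,0,0.172],"dr":[0,0,0],"grip":0.75}]'
python3 -m creep '[{"translation":[0,0,0],"dr":[0,0,0],"grip":0.5},{"translation":[0,0,0],"dr":[0,0,0],"grip":0.2},{"translation":[0,0,0],"dr":[0,0,0],"grip":0.2},{"translation":[0,0,0],"dr":[0,0,0],"grip":0.2},{"translation":[0,0,0],"dr":[0,0,0],"grip":0.2},{"translation":[0,0,0],"dr":[0,0,0],"grip":0.2},{"translation":[0,0,0],"dr":[0,0,0],"grip":0.2},{"translation":[0,0,0],"dr":[0,0,0],"grip":0.2}]'
```

```text
time_s: 14.55
tool_pos: [0.608, 0.2937, -0.0178]
eef_rot: [3.141, 0.002, -2.917]
contact_force: [-0.5, 0.4, 0.3]
gripper_width: 0.0641
grasp_force: 0.0
time_s: 15.55
tool_pos: [0.6078, 0.2936, -0.0182]
eef_rot: [3.141, 0.002, -2.917]
contact_force: [-0.1, -0.5, 5.7]
gripper_width: 0.0283
grasp_force: 64.0
```

```bash
python3 -m creep '[{"translation":[0,0,-0.03],"dr":[0,0,0],"grip":0.2},{"translation":[0,0,-0.08],"dr":[0,0,0],"grip":0.2},{"translation":[0,0,-0.13],"dr":[0,0,0],"grip":0.2},{"translation":[0,0,-0.16],"dr":[0,0,0],"grip":0.2},{"translation":[0,0,-0.16],"dr":[0,0,0],"grip":0.2},{"translation":[0,0,-0.16],"dr":[0,0,0],"grip":0.2},{"translation":[0,0,-0.16],"dr":[0,0,0],"grip":0.2},{"translation":[0,0,-0.16],"dr":[0,0,0],"grip":0.2}]'
python3 - <<'E'
from h import *
d(0.515,0.023,0.142,173.9)
E
```

```text
time_s: 16.55
tool_pos: [0.606, 0.2929, 0.1386]
eef_rot: [-3.141, -0.004, -2.917]
contact_force: [0.4, -0.8, -0.2]
gripper_width: 0.0283
grasp_force: 63.3
t 16.55 at [0.606  0.2929 0.1386] yaw [-180.    -0.2 -167.1] w 0.0283 F [ 0.4 -0.8 -0.2] -> tr [ 0.1488 -0.2429 -0.0027] dr [-0.1 -0.2 19. ]
```

```bash
python3 -m creep '[{"translation":[0.148,-0.243,0],"dr":[0,0,19],"grip":0.2},{"translation":[0.148,-0.243,0],"dr":[0,0,19],"grip":0.2},{"translation":[0.148,-0.243,0],"dr":[0,0,19],"grip":0.2},{"translation":[0.148,-0.243,0],"dr":[0,0,19],"grip":0.2},{"translation":[0.148,-0.243,0],"dr":[0,0,19],"grip":0.2},{"translation":[0.148,-0.243,0],"dr":[0,0,19],"grip":0.2},{"translation":[0.148,-0.243,0],"dr":[0,0,19],"grip":0.2},{"translation":[0.148,-0.243,0],"dr":[0,0,19],"grip":0.2}]'
python3 - <<'E'
from h import *
d(0.515,0.023,0.012,173.9)
p=robot.camera_params("wrist"); im=robot.snapshot("wrist")[:,:,::-1]; cv2.imwrite("pics/w8.png",im); np.save("w8.npy",p["T"])
E
```

```text
time_s: 17.55
tool_pos: [0.5171, 0.0245, 0.1407]
eef_rot: [3.141, -0.0, 3.036]
contact_force: [-0.2, 0.6, -0.7]
gripper_width: 0.0283
grasp_force: 63.3
t 17.55 at [0.5171 0.0245 0.1407] yaw [180.   -0.  173.9] w 0.0283 F [-0.2  0.6 -0.7] -> tr [ 0.0019 -0.0017  0.1287] dr [ 0. -0.  0.]
```

View pics/w8.png

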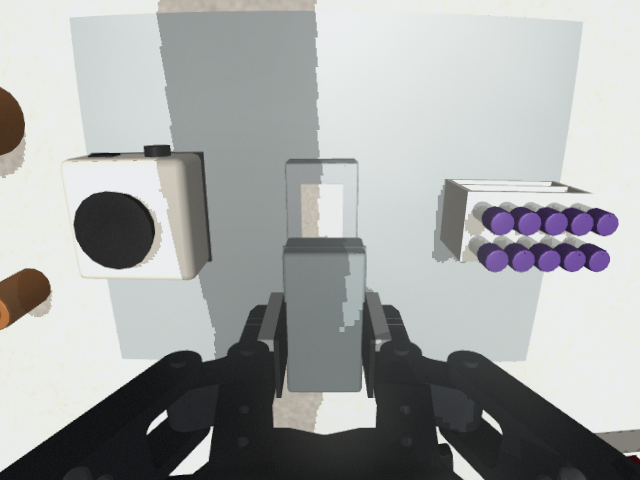

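The coverbox is held straight (top face 284..365 x 252..390). The pack ahead of it has the same centre column, 322 against 324. I'll compute the along-axis offset.

```bash
python3 - <<'E'
from h import *
p=robot.camera_params("wrist"); p["T"]=np.load("w8.npy")
print("cover",rect(plane(p,[(284,252),(365,252),(361,391),(288,391)],.178)))
f=plane(p,[(286,162),(358,162)],.03); print("pack far edge mid",f.mean(0)) 
a=np.radians(-6.3); print("pack centre",f.mean(0)+.04*np.array([np.cos(a),np.sin(a)]))
E
```

```text
cover (array([515.6,  26.2]), array([59.2, 29.2]), -6.2)
pack far edge mid [0.47224318 0.02937051]
pack centre [0.51200162 0.02498114]
```

```bash
python3 -m creep '[{"translation":[0.003,-0.0015,0.04],"dr":[0,0,0],"grip":0.2},{"translation":[0.003,-0.0015,0.08],"dr":[0,0,0],"grip":0.2},{"translation":[0.003,-0.0015,0.105],"dr":[0,0,0],"grip":0.2},{"translation":[0.003,-0.0015,0.118],"dr":[0,0,0],"grip":0.2},{"translation":[0.003,-0.0015,0.125],"dr":[0,0,0],"grip":0.2},{"translation":[0.003,-0.0015,0.129],"dr":[0,0,0],"grip":0.2},{"translation":[0.003,-0.0015,0.129],"dr":[0,0,0],"grip":0.2},{"translation":[0.003,-0.0015,0.129],"dr":[0,0,0],"grip":0.2}]'
python3 -m creep '[{"translation":[0,0,0],"dr":[0,0,0],"grip":0.25},{"translation":[0,0,0],"dr":[0,0,0],"grip":0.5},{"translation":[0,0,0],"dr":[0,0,0],"grip":0.6},{"translation":[0,0,-0.01],"dr":[0,0,0],"grip":0.6},{"translation":[0,0,-0.05],"dr":[0,0,0],"grip":0.8},{"translation":[0,0,-0.1],"dr":[0,0,0],"grip":0.8},{"translation":[0,0,-0.14],"dr":[0,0,0],"grip":0.8},{"translation":[0,0,-0.14],"dr":[0,0,0],"grip":0.8}]'
python3 - <<'E'
from h import *
d(0.412,-0.229,0.16,173.9)
p=robot.camera_params("wrist"); im=robot.snapshot("wrist")[:,:,::-1]; cv2.imwrite("pics/w9.png",im)
print(proj(p,[(.512,.025,.05)]))
u=lambda m:(m*255).astype(np.uint8)
# jar from earlier top image by amber/black blob is (0.4097,-0.229)
E
```

```text
time_s: 18.6
tool_pos: [0.5146, 0.0222, 0.0129]
eef_rot: [3.142, 0.002, 3.034]
contact_force: [-0.9, -0.2, -0.1]
gripper_width: 0.0285
grasp_force: 63.3
time_s: 19.6
tool_pos: [0.517, 0.022, 0.1576]
eef_rot: [3.141, 0.01, 3.034]
contact_force: [0.7, 0.2, -0.7]
gripper_width: 0.0685
grasp_force: 0.0
t 19.6 at [0.517  0.022  0.1576] yaw [180.    0.6 173.9] w 0.0685 F [ 0.7  0.2 -0.7] -> tr [ 0.0775 -0.2608 -0.0032] dr [ 0.   0.6 -0. ]
[[325.36073962 216.54012619]]
```

Box released on the pack. Go over the jar.

```bash
python3 -m creep '[{"translation":[0.078,-0.26,0],"dr":[0,0,0],"grip":1},{"translation":[0.078,-0.26,0],"dr":[0,0,0],"grip":1},{"translation":[0.078,-0.26,0],"dr":[0,0,0],"grip":1},{"translation":[0.078,-0.26,0],"dr":[0,0,0],"grip":1},{"translation":[0.078,-0.26,0],"dr":[0,0,0],"grip":1},{"translation":[0.078,-0.26,0],"dr":[0,0,0],"grip":1},{"translation":[0.078,-0.26,0],"dr":[0,0,0],"grip":1},{"translation":[0.078,-0.26,0],"dr":[0,0,0],"grip":1}]'
python3 - <<'E'
from h import *
d(0.411,-0.229,-0.014,173.9)
p=robot.camera_params("wrist"); im=robot.snapshot("wrist")[:,:,::-1]; cv2.imwrite("pics/w10.png",im)
x,y=proj(p,[(.411,-.229,.06)])[0]; print(x,y)
g=cv2.cvtColor(im,cv2.COLOR_BGR2GRAY); m=((g<70)*255).astype(np.uint8); x,y=int(x),int(y)
c=biggest(m,(x-70,max(0,y-70),x+70,y+55)); e,r=cv2.minEnclosingCircle(c); print(e,r,cv2.boundingRect(c),plane(p,[e],.06))
m=cv2.moments(c); print(plane(p,[(m["m10"]/m["m00"],m["m01"]/m["m00"])],.06))
E
```

```text
time_s: 20.65
tool_pos: [0.4086, -0.2267, 0.1515]
eef_rot: [3.141, -0.001, 3.036]
contact_force: [-0.4, 0.6, -0.1]
gripper_width: 0.0854
grasp_force: 0.0
t 20.65 at [ 0.4086 -0.2267  0.1515] yaw [180.  -0. 174.] w 0.0854 F [-0.4  0.6 -0.1] -> tr [-0.0027 -0.0022  0.1655] dr [ 0.  -0.   0.1]
318.893757136729 235.1342240966788
(318.79949951171875, 230.15481567382812) 40.610198974609375 (280, 191, 79, 80) [[ 0.40743962 -0.22867036]]
[[ 0.41057994 -0.22638283]]
```

Jar confirmed at (0.411,-0.229). Descend with the gripper fully open and close.

```bash
python3 -m creep '[{"translation":[-0.003,-0.002,0.05],"dr":[0,0,0],"grip":1},{"translation":[-0.003,-0.002,0.09],"dr":[0,0,0],"grip":1},{"translation":[-0.003,-0.002,0.12],"dr":[0,0,0],"grip":1},{"translation":[-0.003,-0.002,0.14],"dr":[0,0,0],"grip":1},{"translation":[-0.003,-0.002,0.15],"dr":[0,0,0],"grip":1},{"translation":[-0.003,-0.002,0.158],"dr":[0,0,0],"grip":1},{"translation":[-0.003,-0.002,0.163],"dr":[0,0,0],"grip":1},{"translation":[-0.003,-0.002,0.163],"dr":[0,0,0],"grip":1}]'
python3 -m creep '[{"translation":[0,0,0],"dr":[0,0,0],"grip":0.8},{"translation":[0,0,0],"dr":[0,0,0],"grip":0.7},{"translation":[0,0,0],"dr":[0,0,0],"grip":0.55},{"translation":[0,0,0],"dr":[0,0,0],"grip":0.55},{"translation":[0,0,0],"dr":[0,0,0],"grip":0.55},{"translation":[0,0,0],"dr":[0,0,0],"grip":0.55},{"translation":[0,0,0],"dr":[0,0,0],"grip":0.55},{"translation":[0,0,0],"dr":[0,0,0],"grip":0.55}]'
```

```text
time_s: 21.7
tool_pos: [0.4113, -0.2303, -0.0109]
eef_rot: [-3.141, 0.0, 3.034]
contact_force: [-0.0, 0.3, 0.0]
gripper_width: 0.0854
grasp_force: 0.0
time_s: 22.7
tool_pos: [0.4117, -0.2307, -0.0103]
eef_rot: [-3.141, 0.001, 3.034]
contact_force: [-0.5, -0.8, 6.0]
gripper_width: 0.0556
grasp_force: 63.5
```

```bash
python3 -m creep '[{"translation":[0,0,-0.02],"dr":[0,0,0],"grip":0.55},{"translation":[0,0,-0.05],"dr":[0,0,0],"grip":0.55},{"translation":[0,0,-0.09],"dr":[0,0,0],"grip":0.55},{"translation":[0,0,-0.12],"dr":[0,0,0],"grip":0.55},{"translation":[0,0,-0.13],"dr":[0,0,0],"grip":0.55},{"translation":[0,0,-0.13],"dr":[0,0,0],"grip":0.55},{"translation":[0,0,-0.13],"dr":[0,0,0],"grip":0.55},{"translation":[0,0,-0.13],"dr":[0,0,0],"grip":0.55}]'
python3 - <<'E'
from h import *
d(0.597,-0.125,0.12,173.9)
E
```

```text
time_s: 23.7
tool_pos: [0.4102, -0.2294, 0.1171]
eef_rot: [3.14, -0.003, 3.034]
contact_force: [0.3, 0.8, -1.7]
gripper_width: 0.0555
grasp_force: 63.8
t 23.7 at [ 0.4102 -0.2294  0.1171] yaw [179.9  -0.2 173.9] w 0.0555 F [ 0.3  0.8 -1.7] -> tr [-0.1746  0.1238 -0.0032] dr [ 0.1 -0.2 -0. ]
```

```bash
python3 -m creep '[{"translation":[-0.035,0.025,0],"dr":[0,0,0],"grip":0.55},{"translation":[-0.075,0.053,0],"dr":[0,0,0],"grip":0.55},{"translation":[-0.115,0.081,0],"dr":[0,0,0],"grip":0.55},{"translation":[-0.15,0.106,0],"dr":[0,0,0],"grip":0.55},{"translation":[-0.174,0.123,0],"dr":[0,0,0],"grip":0.55},{"translation":[-0.174,0.123,0],"dr":[0,0,0],"grip":0.55},{"translation":[-0.174,0.123,0],"dr":[0,0,0],"grip":0.55},{"translation":[-0.174,0.123,0],"dr":[0,0,0],"grip":0.55}]'
python3 - <<'E'
from h import *
d(0.597,-0.125,-0.01,173.9)
p=robot.camera_params("wrist"); im=robot.snapshot("wrist")[:,:,::-1]; cv2.imwrite("pics/w11.png",im)
x,y=proj(p,[(.498,-.115,.067)])[0]; print(x,y); x,y=int(x),int(y)
m=((cv2.cvtColor(im,cv2.COLOR_BGR2GRAY)<70)*255).astype(np.uint8)
c=biggest(m,(x-60,max(0,y-60),x+60,y+60)); e,r=cv2.minEnclosingCircle(c); print(e,r,cv2.boundingRect(c),plane(p,[e],.067))
E
```

```text
time_s: 24.7
tool_pos: [0.5964, -0.127, 0.1187]
eef_rot: [-3.142, -0.001, 3.033]
contact_force: [0.2, 0.2, -1.3]
gripper_width: 0.0557
grasp_force: 63.9
t 24.7 at [ 0.5964 -0.127   0.1187] yaw [-1.800e+02 -1.000e-01  1.738e+02] w 0.0557 F [ 0.2  0.2 -1.3] -> tr [-0.0005  0.0021  0.1287] dr [-0.  -0.1 -0.1]
323.7528805112605 71.54477382999715
(329.5, 68.08490753173828) 53.10619354248047 (280, 15, 100, 107) [[ 0.49662113 -0.11183908]]
```

Cup position agrees with the estimate. Lower and release with a small opening, then rise.

```bash
python3 -m creep '[{"translation":[0,0.002,0.04],"dr":[0,0,0],"grip":0.55},{"translation":[0,0.002,0.075],"dr":[0,0,0],"grip":0.55},{"translation":[0,0.002,0.1],"dr":[0,0,0],"grip":0.55},{"translation":[0,0.002,0.115],"dr":[0,0,0],"grip":0.55},{"translation":[0,0.002,0.123],"dr":[0,0,0],"grip":0.55},{"translation":[0,0.002,0.128],"dr":[0,0,0],"grip":0.55},{"translation":[0,0.002,0.129],"dr":[0,0,0],"grip":0.55},{"translation":[0,0.002,0.129],"dr":[0,0,0],"grip":0.55}]'
python3 -m creep '[{"translation":[0,0,0],"dr":[0,0,0],"grip":0.7},{"translation":[0,0,0],"dr":[0,0,0],"grip":0.8},{"translation":[0,0,0],"dr":[0,0,0],"grip":0.85},{"translation":[0,0,-0.01],"dr":[0,0,0],"grip":0.85},{"translation":[0,0,-0.05],"dr":[0,0,0],"grip":0.85},{"translation":[0,0,-0.1],"dr":[0,0,0],"grip":0.85},{"translation":[0,0,-0.16],"dr":[0,0,0],"grip":0.85},{"translation":[0,0,-0.17],"dr":[0,0,0],"grip":0.85}]'
python3 - <<'E'
from h import *
d(0.551,-0.241,0.16,173.9)
E
```

```text
time_s: 25.75
tool_pos: [0.5982, -0.1247, -0.0092]
eef_rot: [-3.141, 0.001, 3.034]
contact_force: [0.4, -0.2, -0.4]
gripper_width: 0.0556
grasp_force: 63.9
time_s: 26.75
tool_pos: [0.6009, -0.1256, 0.1676]
eef_rot: [-3.139, 0.012, 3.034]
contact_force: [0.3, 0.1, 0.6]
gripper_width: 0.0727
grasp_force: 0.0
t 26.75 at [ 0.6009 -0.1256  0.1676] yaw [-179.9    0.7  173.9] w 0.0727 F [0.3 0.1 0.6] -> tr [ 0.0374 -0.1201  0.0075] dr [-0.1  0.7 -0. ]
```

```bash
python3 -m creep '[{"translation":[0.035,-0.12,0],"dr":[0,0,0],"grip":0.8},{"translation":[0.035,-0.12,0],"dr":[0,0,0],"grip":0.8},{"translation":[0.035,-0.12,0],"dr":[0,0,0],"grip":0.8},{"translation":[0.035,-0.12,0],"dr":[0,0,0],"grip":0.8},{"translation":[0.035,-0.12,0],"dr":[0,0,0],"grip":0.8},{"translation":[0.035,-0.12,0],"dr":[0,0,0],"grip":0.8},{"translation":[0.035,-0.12,0],"dr":[0,0,0],"grip":0.8},{"translation":[0.035,-0.12,0],"dr":[0,0,0],"grip":0.8}]'
python3 - <<'E'
from h import *
d(0.551,-0.241,0.004,173.9)
p=robot.camera_params("wrist"); im=robot.snapshot("wrist")[:,:,::-1]; cv2.imwrite("pics/w12.png",im)
print(proj(p,[(.551,-.241,z) for z in (0,.054,.075,.09)]).round(0).tolist())
g=im.astype(int); am=((g[...,2]-g[...,0]>35)*255).astype(np.uint8); c=biggest(am,(200,100,440,330)); print(cv2.boundingRect(c),cv2.contourArea(c))
x,y=proj(p,[(.551,-.241,.08)])[0].astype(int); cv2.imwrite("pics/w12c.png",cv2.resize(im[y-120:y+80,x-130:x+130],None,fx=2.5,fy=2.5)); print(x,y)
np.save("w12.npy",p["T"])
E
```

```text
time_s: 27.75
tool_pos: [0.5501, -0.2396, 0.1599]
eef_rot: [-3.142, 0.0, 3.035]
contact_force: [0.5, -0.2, 0.5]
gripper_width: 0.0681
grasp_force: 0.0
t 27.75 at [ 0.5501 -0.2396  0.1599] yaw [-180.     0.   173.9] w 0.0681 F [ 0.5 -0.2  0.5] -> tr [-0.001  -0.0013  0.1559] dr [-0.  0.  0.]
[[321.0, 210.0], [320.0, 227.0], [320.0, 236.0], [320.0, 243.0]]
(300, 195, 45, 51) 957.5
319 238
```

View pics/w12c.png

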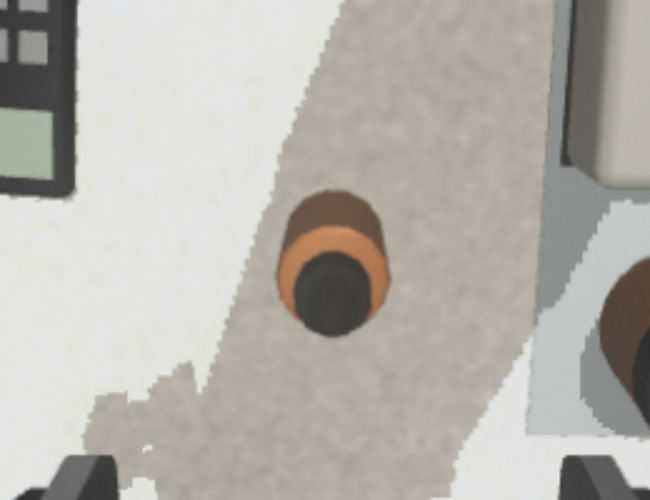

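The crop shows the dropper's shoulder circle centred at (334,277), 1-2 mm from the prediction. Calculator and jar are clear of the fingers. Descend.

```bash
python3 -m creep '[{"translation":[-0.004,0,0.04],"dr":[0,0,0],"grip":0.8},{"translation":[-0.004,0,0.08],"dr":[0,0,0],"grip":0.8},{"translation":[-0.004,0,0.11],"dr":[0,0,0],"grip":0.8},{"translation":[-0.004,0,0.125],"dr":[0,0,0],"grip":0.8},{"translation":[-0.004,0,0.135],"dr":[0,0,0],"grip":0.8},{"translation":[-0.004,0,0.142],"dr":[0,0,0],"grip":0.8},{"translation":[-0.004,0,0.145],"dr":[0,0,0],"grip":0.8},{"translation":[-0.004,0,0.145],"dr":[0,0,0],"grip":0.8}]'
python3 -m creep '[{"translation":[0,0,0.003],"dr":[0,0,0],"grip":0.8},{"translation":[0,0,0.007],"dr":[0,0,0],"grip":0.6},{"translation":[0,0,0.011],"dr":[0,0,0],"grip":0.5},{"translation":[0,0,0.011],"dr":[0,0,0],"grip":0.25},{"translation":[0,0,0.011],"dr":[0,0,0],"grip":0.25},{"translation":[0,0,0.011],"dr":[0,0,0],"grip":0.25},{"translation":[0,0,0.011],"dr":[0,0,0],"grip":0.25},{"translation":[0,0,0.011],"dr":[0,0,0],"grip":0.25}]'
```

```text
time_s: 28.8
tool_pos: [0.5543, -0.2408, 0.0155]
eef_rot: [-3.141, 0.001, 3.034]
contact_force: [-0.4, 1.0, -0.0]
gripper_width: 0.0682
grasp_force: 0.0
time_s: 29.8
tool_pos: [0.5538, -0.2405, 0.0039]
eef_rot: [3.142, -0.0, 3.034]
contact_force: [-1.2, 0.2, -0.2]
gripper_width: 0.0321
grasp_force: 59.5
```

```bash
python3 -m creep '[{"translation":[0,0,-0.02],"dr":[0,0,0],"grip":0.25},{"translation":[0,0,-0.06],"dr":[0,0,0],"grip":0.25},{"translation":[0,0,-0.1],"dr":[0,0,0],"grip":0.25},{"translation":[0,0,-0.13],"dr":[0,0,0],"grip":0.25},{"translation":[0,0,-0.14],"dr":[0,0,0],"grip":0.25},{"translation":[0,0,-0.14],"dr":[0,0,0],"grip":0.25},{"translation":[0,0,-0.14],"dr":[0,0,0],"grip":0.25},{"translation":[0,0,-0.14],"dr":[0,0,0],"grip":0.25}]'
python3 - <<'E'
from h import *
d(0.464,0.1715,0.144,173.9)
E
```

```text
time_s: 30.8
tool_pos: [0.5529, -0.2399, 0.1418]
eef_rot: [3.14, -0.003, 3.034]
contact_force: [-0.3, 0.1, -1.6]
gripper_width: 0.0324
grasp_force: 59.6
t 30.8 at [ 0.5529 -0.2399  0.1418] yaw [179.9  -0.2 173.9] w 0.0324 F [-0.3  0.1 -1.6] -> tr [ 0.1324  0.3996 -0.0012] dr [ 0.1 -0.2 -0. ]
```

```bash
python3 -m creep '[{"translation":[0.01,0.03,0],"dr":[0,0,0],"grip":0.25},{"translation":[0.03,0.085,0],"dr":[0,0,0],"grip":0.25},{"translation":[0.05,0.14,0],"dr":[0,0,0],"grip":0.25},{"translation":[0.068,0.195,0],"dr":[0,0,0],"grip":0.25},{"translation":[0.086,0.25,0],"dr":[0,0,0],"grip":0.25},{"translation":[0.104,0.305,0],"dr":[0,0,0],"grip":0.25},{"translation":[0.12,0.355,0],"dr":[0,0,0],"grip":0.25},{"translation":[0.132,0.385,0],"dr":[0,0,0],"grip":0.25}]'
python3 -m creep '[{"translation":[0,0.01,0],"dr":[0,0,0],"grip":0.25},{"translation":[0,0.015,0],"dr":[0,0,0],"grip":0.25},{"translation":[0,0.015,0],"dr":[0,0,0],"grip":0.25},{"translation":[0,0.015,0],"dr":[0,0,0],"grip":0.25},{"translation":[0,0.015,0],"dr":[0,0,0],"grip":0.25},{"translation":[0,0.015,0],"dr":[0,0,0],"grip":0.25},{"translation":[0,0.015,0],"dr":[0,0,0],"grip":0.25},{"translation":[0,0.015,0],"dr":[0,0,0],"grip":0.25}]'
python3 - <<'E'
from h import *
d(0.464,0.1715,0.004,173.9)
E
```

```text
time_s: 31.8
tool_pos: [0.4624, 0.1586, 0.143]
eef_rot: [-3.142, -0.001, 3.037]
contact_force: [0.6, -0.7, -0.5]
gripper_width: 0.0324
grasp_force: 59.7
time_s: 32.8
tool_pos: [0.4654, 0.1713, 0.1439]
eef_rot: [-3.142, 0.0, 3.034]
contact_force: [0.5, -0.3, -1.1]
gripper_width: 0.0323
grasp_force: 59.7
t 32.8 at [0.4654 0.1713 0.1439] yaw [-180.     0.   173.9] w 0.0323 F [ 0.5 -0.3 -1.1] -> tr [1.400e-03 1.000e-04 1.399e-01] dr [-0.  0. -0.]
```

```bash
python3 -m creep '[{"translation":[0.001,0,0.04],"dr":[0,0,0],"grip":0.25},{"translation":[0.001,0,0.075],"dr":[0,0,0],"grip":0.25},{"translation":[0.001,0,0.105],"dr":[0,0,0],"grip":0.25},{"translation":[0.001,0,0.122],"dr":[0,0,0],"grip":0.25},{"translation":[0.001,0,0.132],"dr":[0,0,0],"grip":0.25},{"translation":[0.001,0,0.137],"dr":[0,0,0],"grip":0.25},{"translation":[0.001,0,0.139],"dr":[0,0,0],"grip":0.25},{"translation":[0.001,0,0.139],"dr":[0,0,0],"grip":0.25}]'
python3 -m creep '[{"translation":[0,0,0],"dr":[0,0,0],"grip":0.35},{"translation":[0,0,0],"dr":[0,0,0],"grip":0.5},{"translation":[0,0,0],"dr":[0,0,0],"grip":0.7},{"translation":[0,0,-0.01],"dr":[0,0,0],"grip":0.7},{"translation":[0,0,-0.05],"dr":[0,0,0],"grip":0.7},{"translation":[0,0,-0.1],"dr":[0,0,0],"grip":0.7},{"translation":[0,0,-0.16],"dr":[0,0,0],"grip":0.7},{"translation":[0,0,-0.19],"dr":[0,0,0],"grip":0.7}]'
python3 -m creep '[{"translation":[0.04,0,-0.02],"dr":[0,0,0],"grip":0.7},{"translation":[0.08,0,-0.03],"dr":[0,0,0],"grip":0.7},{"translation":[0.12,0,-0.03],"dr":[0,0,0],"grip":0.7},{"translation":[0.15,0,-0.03],"dr":[0,0,0],"grip":0.7},{"translation":[0.15,0,-0.03],"dr":[0,0,0],"grip":0.7},{"translation":[0.15,0,-0.03],"dr":[0,0,0],"grip":0.7},{"translation":[0.15,0,-0.03],"dr":[0,0,0],"grip":0.7},{"translation":[0.15,0,-0.03],"dr":[0,0,0],"grip":0.7}]'
python3 - <<'E'
from h import *
im=robot.snapshot("top")[:,:,::-1]; sc=robot.snapshot("scene")[:,:,::-1]
cv2.imwrite("pics/fin_top.png",im); a=cv2.resize(im[190:330,200:450],(800,448),interpolation=cv2.INTER_CUBIC); cv2.imwrite("pics/fin.png",a); cv2.imwrite("pics/fin_sc.png",sc)
E
```

```text
time_s: 33.8
tool_pos: [0.4651, 0.1716, 0.0057]
eef_rot: [3.141, 0.001, 3.034]
contact_force: [0.3, -0.2, -0.2]
gripper_width: 0.0324
grasp_force: 59.7
time_s: 34.8
tool_pos: [0.4661, 0.1718, 0.2001]
eef_rot: [3.139, 0.007, 3.034]
contact_force: [0.4, 0.2, -0.5]
gripper_width: 0.0598
grasp_force: 0.0
time_s: 35.8
tool_pos: [0.3158, 0.1873, 0.2247]
eef_rot: [-3.141, -0.001, 3.034]
contact_force: [0.1, -0.4, 0.2]
gripper_width: 0.0596
grasp_force: 0.0
```

View pics/fin.png

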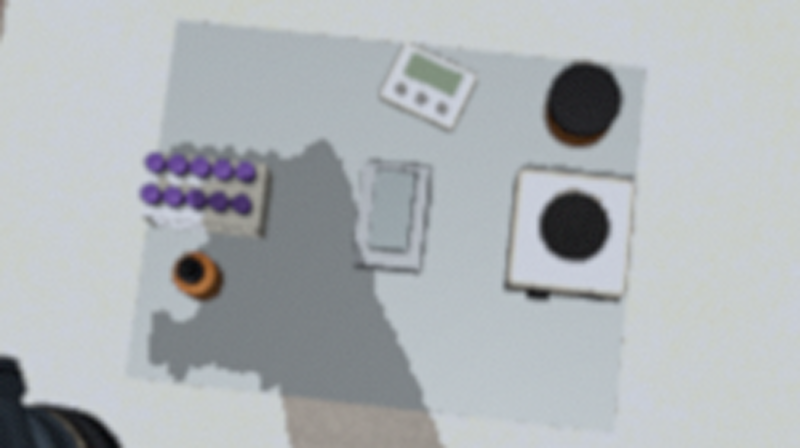

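All pieces are where they should be: jar (584,99) behind the mixer cup (574,226), dropper (192,270) in front of the rack, and coverbox (393,208) on the pack (394,216). The timer is unmoved. Last numeric check.

```bash
python3 - <<'E'
from h import *
p=robot.camera_params("top"); q=lambda c,z:plane(p,np.array(c)/3.2+[200,190],z)
a=np.radians(-6.4); x=np.array([np.cos(a),np.sin(a)]); y=np.array([-np.sin(a),np.cos(a)])
f=lambda v:((v@x*1000).round(1),(v@y*1000).round(1))
cup=q([(574,226)],.067)[0]; jar=q([(584,98.5)],.06)[0]; print("jar-mixer",f(jar-cup))
caps=q([(200,185)],.086)[0]; dr=q([(190,270)],.075)[0]; dg=q([(200,275)],.05)[0]; print("dropper-rack",f(dr-caps),f(dg-caps), f(caps-cup))
pk=q([(372,160),(432,165),(417,271),(357,266)],.03); cv=q([(378,163),(417,167),(406,253),(367,249)],.05); print(rect(pk),rect(cv),((cup+caps)/2).round(4))
E
```

```text
jar-mixer (np.float64(99.2), np.float64(0.8))
dropper-rack (np.float64(-62.0), np.float64(0.7)) (np.float64(-62.2), np.float64(-3.0)) (np.float64(-2.4), np.float64(277.2))
(array([512.1,  17. ]), array([85.4, 46.5]), -7.7) (array([514.5,  18.4]), array([66.8, 29.8]), -7.0) [0.5117 0.0212]
```

Everything is within tolerance and the gripper is clear, so I'll hand in.

```bash
python3 -c "
from workcell import robot
print(robot.finish_job())"
```

```text
the job is handed in; nothing more can be done
None
```

I handed the job in at about 36 s with all four pieces placed; the last camera check put each within its limits, the timer looked unmoved, but the tape roll and calculator were not re-checked, and no verdict came back.

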